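# Close the cheese tub at the tasting counter

## Task

The blue lid of the cheese tub lies on the wooden display board, hemmed in by three jars. First set all three jars upright in the grey side tray, leaving the lid where it is; then fetch the lid and snap it fully down onto the tub; only then put each jar back upright in the middle of the display mat of its own cap's colour. Never tip a jar over, and leave the glass of cocktail picks undisturbed.

Things in the scene. Friction and masses are not known exactly. Their poses are not given: they have to be found in the camera images.
- jar_red_mid (a point): glass jar of dark red jam with a red screw cap and a plain white label, upright cylinder 58 mm in diameter, 110 mm high (cap: the top 20 mm, same diameter), about 0.3 kg; the point is on its axis half-way up, 55 mm above its underside; z points up the axis. At the start it stands on the red mat.
- jar_yellow_mid (a point): glass jar of orange marmalade with a yellow screw cap and a plain white label, upright cylinder 58 mm in diameter, 110 mm high (cap: the top 20 mm, same diameter), about 0.3 kg; the point is on its axis half-way up, 55 mm above its underside; z points up the axis. At the start it stands on the yellow mat.
- jar_green_mid (a point): glass jar of olive-green pickle with a green screw cap and a plain white label, upright cylinder 58 mm in diameter, 110 mm high (cap: the top 20 mm, same diameter), about 0.3 kg; the point is on its axis half-way up, 55 mm above its underside; z points up the axis. At the start it stands on the green mat.
- lid_rib (a point): blue tub lid 140 x 103 mm, about 70 g, lying skirt-down on the display board between the jars; on top a white grip rib 56 mm long (along x, the lid's long side), 16 mm wide (y), 30 mm high. Point: middle of the rib, 15 mm above the plate's top, 36.5 mm above the skirt's foot; z up. Plate 3 mm; skirt hangs 18.5 mm below it, inside 134 x 97 mm, 88 mm between the beads on its long sides.
- tub: fixed white tub of cheese cubes, rim 125 x 85 mm outside, 56 mm high; origin: centre of its underside, x along its long side, z up. A sprung blue clip sticks out 4 mm from each long side, 9 mm below the rim. A loose lid rests on the clips about 13 mm too high; 5 to 15 N down on its rib snaps it past them; home, the lid's point is 74 mm above this origin. Either way round fits.
- tray: fixed light-grey low tray on the counter for setting things aside, 250 (x) x 105 (y) mm outside, lip 10 mm high, wall and floor 4 mm thick; origin at the centre of its underside; empty at the start; room for three jars in a row along x, about 75 mm apart.
- mat_red: red round mat, 72 mm in diameter, 3 mm thick, fixed on the wooden display board (240 x 270 mm, 12 mm thick); origin at the centre of its underside, on the board's top face. At the start it is mostly hidden by the red-capped jar.
- mat_yellow: yellow round mat, 72 mm in diameter, 3 mm thick, fixed on the wooden display board (240 x 270 mm, 12 mm thick); origin at the centre of its underside, on the board's top face. At the start it is mostly hidden by the yellow-capped jar.
- mat_green: green round mat, 72 mm in diameter, 3 mm thick, fixed on the wooden display board (240 x 270 mm, 12 mm thick); origin at the centre of its underside, on the board's top face. At the start it is mostly hidden by the green-capped jar.
- picks: small glass of wooden cocktail picks standing loose on the counter, 48 mm in diameter at the mouth, glass 60 mm high, picks up to 93 mm high; origin at the centre of its underside; must be left alone.

How it is judged (in metres and radians):
On the way, in this order (a step that is already met when the one before it is completed fails the run):
1. all three jars stand upright and released in the side tray, the lid still lying where it was (within 40 mm) (x of jar_red_mid in the frame of tray between -0.1 and 0.1 m and y of jar_red_mid in the frame of tray between -0.03 and 0.03 m and z of each of jar_red_mid, jar_yellow_mid, jar_green_mid in the frame of tray below 0.068 m and angle between each of jar_red_mid, jar_yellow_mid, jar_green_mid's own z axis and vertical below 0.15 rad and x of jar_yellow_mid in the frame of tray between -0.1 and 0.1 m and y of jar_yellow_mid in the frame of tray between -0.03 and 0.03 m and x of jar_green_mid in the frame of tray between -0.1 and 0.1 m and y of jar_green_mid in the frame of tray between -0.03 and 0.03 m and linear speed of each of jar_red, jar_yellow, jar_green below 0.03 m/s and contact force between each of jar_red, jar_yellow, jar_green and the fingers below 0.1 N and distance of lid_rib from where it was at the start of the episode below 0.04 m), for 0.2 s.
2. the lid is snapped fully down on the tub while the three jars stand in the side tray (z of lid_rib in the frame of tub below 0.0775 m and horizontal distance between lid_rib and tub below 0.008 m and angle between lid_rib's own z axis and vertical below 0.06 rad and angle between the x axis of lid_rib and the x axis of tub, either way round below 0.12 rad and x of jar_red_mid in the frame of tray between -0.1 and 0.1 m and y of jar_red_mid in the frame of tray between -0.03 and 0.03 m and z of each of jar_red_mid, jar_yellow_mid, jar_green_mid in the frame of tray below 0.068 m and angle between each of jar_red_mid, jar_yellow_mid, jar_green_mid's own z axis and vertical below 0.15 rad and x of jar_yellow_mid in the frame of tray between -0.1 and 0.1 m and y of jar_yellow_mid in the frame of tray between -0.03 and 0.03 m and x of jar_green_mid in the frame of tray between -0.1 and 0.1 m and y of jar_green_mid in the frame of tray between -0.03 and 0.03 m), for 0.2 s.
At the end, for the whole second after the job is handed in: Each jar stands upright (within 0.1 rad), released and at rest, on the mat of its cap's colour with its axis within 15 mm of the mat's centre; the lid is snapped onto the tub: within 3.5 mm of fully down, level within 0.06 rad, centred within 8 mm, long side along the tub's (horizontal distance between jar_red_mid and mat_red below 0.015 m and z of jar_red_mid in the frame of mat_red below 0.065 m and angle between each of jar_red_mid, jar_yellow_mid, jar_green_mid's own z axis and vertical below 0.1 rad and horizontal distance between jar_yellow_mid and mat_yellow below 0.015 m and z of jar_yellow_mid in the frame of mat_yellow below 0.065 m and horizontal distance between jar_green_mid and mat_green below 0.015 m and z of jar_green_mid in the frame of mat_green below 0.065 m and z of lid_rib in the frame of tub below 0.0775 m and horizontal distance between lid_rib and tub below 0.008 m and angle between lid_rib's own z axis and vertical below 0.06 rad and angle between the x axis of lid_rib and the x axis of tub, either way round below 0.12 rad and linear speed of each of jar_red, jar_yellow, jar_green, lid below 0.03 m/s); the robot touches nothing.
It fails at once if the glass of picks is moved more than 30 mm or tipped (distance of picks from where it was at the start of the episode above 0.03 m or angle between picks's own z axis and vertical above 0.4 rad).
It fails at once if a jar is tipped over (angle between any of jar_red_mid, jar_yellow_mid, jar_green_mid's own z axis and vertical above 0.8 rad).
It also fails if it takes over 144 s, if anything falls off the work surface, if the arm or the gripper's body presses on something with over 40 N, if the wrist force passes 120 N, or if a joint passes its speed limit or range.

## Robot

A 6-joint arm with a two-finger parallel gripper is mounted at the origin on the work surface. World frame = base frame: x ahead of the robot, y to its left, z up, the work surface at z = 0. Lengths are in mm, angles in rad, forces in N, time in s.
With the tool pointing down it reaches from about 375 to 975 mm from the base axis. Payload 3.8 kg.
Tool frame: the origin (TCP) lies where the fingers leave the gripper's body, on its centre line; the fingertips stand 73 mm ahead of it and the grasp point (between the pads) lies 54 mm ahead of it; y points along the fingers, x is the direction in which the jaws open and shut, and the axes are right-handed (so a half turn about y gives the same grasp; the last joint's range is limited). The gripper opens to 85 mm and grips with 20 to 120 N. Pads are 22 mm wide; open, the fingers measure 114 mm over their backs; the gripper's body (76 mm by 85 mm) begins 54 mm behind the grasp point. The pads swing forward as they close: fully open they stand 13 mm farther back than shut.
Start: joints at [-1.223, 0.264, 1.604, -0, 1.274, -0.037], TCP at [253.372, -625.637, 303.88] pointing down, gripper open.
Joint ranges: [-2.63, 2.63], [-0.94, 2.18], [0.31, 2.57], [-1.31, 4.45], [0, 2.66], [-2.55, 2.55]. Speed limits (rad/s): [2.57, 2.57, 3.14, 3.14, 3.14, 3.14].

## Interface

Orientations are given as [roll, pitch, yaw] about the fixed x, y, z axes, in that order (R = Rz(yaw) Ry(pitch) Rx(roll)).
In Python, from plant import bot gives the robot as it stands.
- The arm moves only by the shell command python3 -m inch 'ROWS' [OPENING]. ROWS is JSON, a list of rows, each a list of 6 numbers: the shift along the tool's x, y, z in mm, then the turn, a rotation vector about the tool's x, y, z in rad. A call has 1 to 20 rows; each row shifts and turns the pose as measured when the row begins, along the tool's axes as they then stand; what a row does not reach is not made up. A row lasts 1/10 s, in which the tool goes at most 50 mm and 8.59 degrees, less where a joint would pass 70% of its speed; a pose out of reach is approached as far as the arm can. A call is refused whole if a number of a shift passes 50 or a number of a turn 0.15, either way. A call with a gripper value outside its range is refused whole. OPENING is the opening, from -1 (shut) to 1 (fully open), so that 0 is half open, set as the call begins (- or left out, the last holds). The fingers move at their own pace and stop on an object; the grip force is fixed at half the most. Time passes only in rows, so rows that do not move let the fingers close. It gives the time, the measured TCP pose, the force and the opening at its end, in the units of the state.
- bot.observe(): the state, without advancing time (a new reading comes with each control period).
- bot.snapshot(name): name is "scene" or "top"; returns a dict with "frame" (480x640x3 uint8, red, green, blue), "vfov" (degrees; the focal length in pixels is half the picture's height over the tangent of half this angle, whatever the lens; pixels are square), "cx", "cy" (the principal point, pixels), "world_from_camera" (4x4, takes a point from camera to world coordinates). Camera axes: x right, y down, z forward; pixel columns grow to the right and rows downward; lengths in mm; the calibration is good to about 2 mm. A picture is of the moment at which its call begins. There is no depth.
- bot.sign_off(): hands the job in, once; it reports no verdict.
The state is a dict: "t": time; "q": joint angles; "qvel": joint speeds; "effort": joint torques, N m; "eef_pos": TCP position; "tool_rot": TCP orientation; "force": force on the tool from outside, world axes, zero at the start; "ft_torque": the same for the moment, N m; "width": opening from 0.0 (shut) to 1.0 (fully open).
Only numpy, scipy, OpenCV 4.12 (cv2) and the standard library are available. Lean on these libraries where they do the work, as an engineer would, in place of code of your own. Each camera call takes 0.05 s, during which the arm holds its last target. There are 200 camera calls.

## Working session

There is one attempt and no reset: what is moved stays moved. The work goes in short steps, Python scripts to look and compute and a shell command to move; the robot and the scene stay as the last step left them, time stands still between calls to the robot, and variables do not carry over. Pictures are saved under pics/ and viewed, about 12 in all and at most 16, crops included, and the job is handed in when it is done.

```bash
mkdir -p pics; ls; python3 - <<'E'
from plant import bot
import cv2
o=bot.observe();print({k:o[k] for k in o})
for n in("scene","top"):
    s=bot.snapshot(n);cv2.imwrite(f"pics/{n}0.png",s["frame"][:,:,::-1]);print(n,s["vfov"],s["cx"],s["cy"],s["world_from_camera"])
E
```

```text
pics
{'t': 0.0, 'q': array([-1.22292391e+00,  2.64782236e-01,  1.60538374e+00, -1.03859453e-05,
        1.27370238e+00, -3.68900966e-02]), 'qvel': array([ 0.00078017,  0.00074408, -0.00083884, -0.00028203, -0.00042145,
       -0.00036037]), 'effort': array([-1.99284397e-03, -5.15117526e+01, -3.67312896e+01, -2.31380800e-04,
        1.29561828e-02,  1.13192630e-05]), 'eef_pos': array([ 253.16052597, -625.10986383,  302.53698488]), 'tool_rot': array([-1.57072231,  0.00227452, -1.18603068]), 'force': array([-0.02428304, -1.17924229,  0.35205436]), 'ft_torque': array([-0.02212863, -0.01691876, -0.00631432]), 'width': 1.0064581870475346}
scene 43.33411164371677 321.98541458653375 238.15904792522093 [[-3.13212887e-01  8.20227153e-01 -4.78670143e-01  1.00918780e+03]
 [ 9.49592666e-01  2.63542106e-01 -1.69762561e-01  1.73384749e+02]
 [-1.30941248e-02 -5.07713479e-01 -8.61426472e-01  9.74539120e+02]
 [ 0.00000000e+00  0.00000000e+00  0.00000000e+00  1.00000000e+00]]
top 54.433334346494604 321.9516098739346 240.34390923980047 [[-2.40474086e-02 -9.94923139e-01  9.77224080e-02  4.20163552e+02]
 [-9.99486397e-01  2.59979956e-02  1.87362310e-02 -8.71297951e-01]
 [-2.11816965e-02 -9.72216597e-02 -9.95037328e-01  1.10881027e+03]
 [ 0.00000000e+00  0.00000000e+00  0.00000000e+00  1.00000000e+00]]
```

View pics/scene0.png

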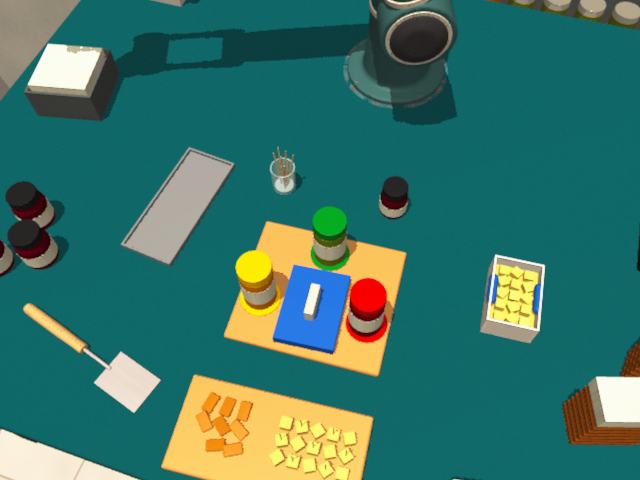

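View pics/top0.png

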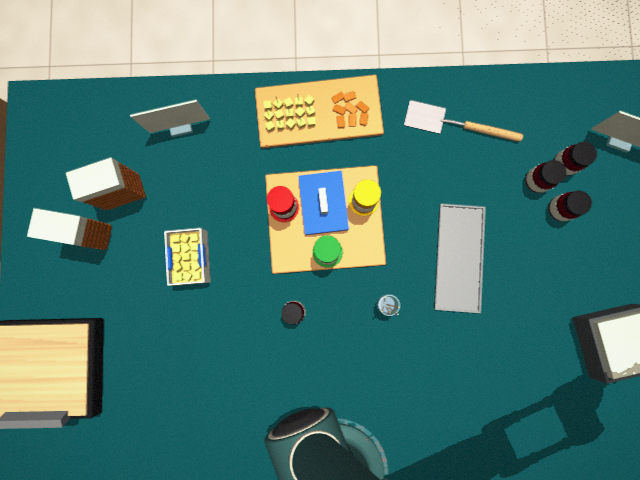

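```bash
cat > h.py <<'E'
import numpy as np,cv2
from plant import bot
def snap(n): return bot.snapshot(n)
def cast(s,uv,z):
    f=240/np.tan(np.radians(s["vfov"]/2));uv=np.atleast_2d(uv).astype(float)
    M=np.array(s["world_from_camera"]);d=np.c_[(uv[:,0]-s["cx"])/f,(uv[:,1]-s["cy"])/f,np.ones(len(uv))]@M[:3,:3].T
    return M[:3,3]+d*((z-M[2,3])/d[:,2])[:,None]
def proj(s,p):
    f=240/np.tan(np.radians(s["vfov"]/2));M=np.array(s["world_from_camera"])
    c=(np.atleast_2d(p)-M[:3,3])@M[:3,:3];return np.c_[f*c[:,0]/c[:,2]+s["cx"],f*c[:,1]/c[:,2]+s["cy"]]
def mask(s,lo,hi): return cv2.inRange(cv2.cvtColor(s["frame"],cv2.COLOR_RGB2HSV),lo,hi)
HS={"red":[((0,200,120),(4,255,255)),((176,200,120),(180,255,255))],"yellow":[((27,200,130),(32,255,255))],"green":[((50,180,60),(70,255,255))],"blue":[((100,150,60),(125,255,255))]}
def cmask(s,c):
    m=0
    for lo,hi in HS[c]: m=m|mask(s,lo,hi)
    return m
def blobs(m,roi,mina=20):
    x0,y0,x1,y1=roi;k=np.zeros_like(m);k[y0:y1,x0:x1]=m[y0:y1,x0:x1]
    return sorted([c for c in cv2.findContours(k,0,2)[0] if cv2.contourArea(c)>=mina],key=cv2.contourArea,reverse=True)
def rect(s,c,z):
    "minAreaRect of contour cast onto plane z: centre, size, long-side yaw"
    p=cast(s,c[:,0],z)[:,:2].astype(np.float32);r=cv2.minAreaRect(p);b=cv2.boxPoints(r)
    e=[b[1]-b[0],b[2]-b[1]];l=max(e,key=np.linalg.norm);a=np.arctan2(l[1],l[0])
    return np.round(r[0],1),np.round(sorted(r[1]),1),round(float((a+np.pi/2)%np.pi-np.pi/2),3)
E
python3 - <<'E'
from h import *
s=snap("top");q=snap("scene")
for c,z in(("red",125),("yellow",125),("green",125),("blue",33.5)):
    b=blobs(cmask(s,c),(230,160,400,285))
    for k in b[:2]:
        print(c,cv2.contourArea(k),cv2.boundingRect(k),rect(s,k,z),cv2.minEnclosingCircle(cast(s,k[:,0],z)[:,:2].astype(np.float32)))
    for k in blobs(cmask(q,c),(220,200,420,380))[:1]: print("  scene",cv2.contourArea(k),cv2.boundingRect(k),rect(q,k,z))
print("tray",[ (cv2.contourArea(k),rect(s,k,10)) for k in blobs(mask(s,(0,0,110),(180,60,255)),(425,190,495,325))[:2]])
print("tray sc",[ (cv2.contourArea(k),rect(q,k,10)) for k in blobs(mask(q,(0,0,90),(180,60,255)),(110,140,240,270))[:2]])
print("rib",[ (cv2.contourArea(k),rect(s,k,63.5)) for k in blobs(mask(s,(0,0,120),(180,90,255)),(305,175,345,230))[:2]])
m=mask(s,(0,0,130),(180,60,255));m|=mask(s,(15,80,120),(35,255,255))
print("tub",[ (cv2.contourArea(k),rect(s,k,56)) for k in blobs(m,(155,220,220,295))[:2]])
print("board",[ rect(s,k,12) for k in blobs(mask(s,(10,100,120),(30,255,255)),(255,160,395,280))[:1]])
print("picks",cast(s,[388,306],60))
cv2.imwrite("pics/t1.png",cv2.resize(s["frame"][150:320,150:500,::-1],None,fx=2.2,fy=2.2,interpolation=2))
E
```

```text
red 529.5 (267, 186, 31, 36) (array([597.5, 102.7]), array([55.4, 78.3]), 0.299) ((597.9713745117188, 100.94464111328125), 39.378334045410156)
  scene 1023.0 (350, 278, 36, 39) (array([615. , 104.8]), array([55.6, 61.8]), -0.39)
yellow 460.0 (350, 180, 30, 26) (array([617.4, -81.1]), array([55.3, 57.5]), 1.029) ((615.3245239257812, -76.19361877441406), 32.04682540893555)
  scene 814.0 (236, 251, 35, 31) (array([619.2, -82.7]), array([54. , 54.7]), -1.259)
  scene 875.5 (313, 207, 34, 34) (array([506.1,   8.8]), array([54.9, 64.4]), 0.31)
blue 2409.5 (299, 171, 49, 63) (array([615.4,  14.6]), array([ 99.5, 139.4]), 0.092) ((615.111083984375, 14.869138717651367), 84.20219421386719)
  scene 4591.5 (273, 265, 77, 89) (array([620.1,  14.4]), array([102.4, 144.3]), 0.09)
tray [(4736.5, (array([ 479.3, -302.6]), array([107.1, 250.1]), -0.101))]
tray sc [(5911.0, (array([ 481.3, -304. ]), array([107.2, 253.9]), -0.101))]
rib [(152.5, (array([615.6,  14.7]), array([17.2, 55.4]), 0.098))]
tub [(2000.0, (array([495.9, 333.7]), array([ 86.8, 126. ]), 0.062))]
board [(array([579.3,  11.8]), array([238.6, 270.3]), -1.517)]
picks [[ 372.82742955 -124.30610994   60.        ]]
```

View pics/t1.png

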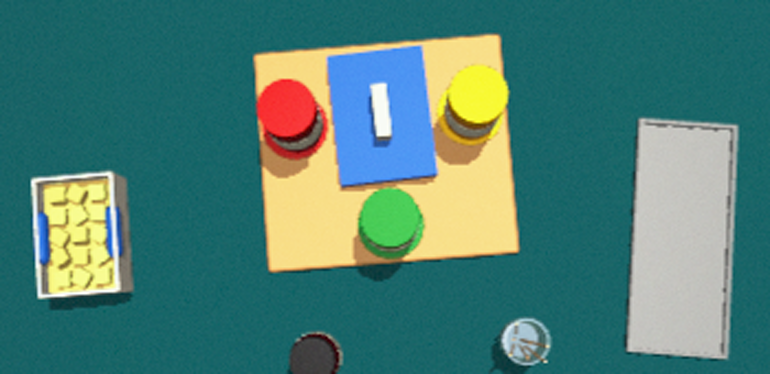

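```bash
python3 - <<'E'
from h import *
s=snap("top")
for n,c in(("red",(280.5,199.1)),("yellow",(366.8,193.2)),("green",(327.3,248.6))): print(n,cast(s,c,125).round(1))
E
python3 -m inch '[[0,0,0,0,0.13,0],[0,0,0,0,0.13,0],[0,0,0,0,0.125,0],[-50,0,30,0,0,0],[-50,0,40,0,0,0],[-50,0,40,0,0,0],[-50,0,40,0,0,0],[-50,0,40,0,0,0],[-50,0,40,0,0,0],[-50,0,40,0,0,0],[-50,0,40,0,0,0],[-50,0,20,0,0,0],[-30,0,10,0,0,0]]' 1
```

```text
red [[607.8 104.3 125. ]]
yellow [[615.4 -80.5 125. ]]
green [[499.    6.8 125. ]]
t: 1.55
eef_pos: [537.8, -234.2, 301.3]
tool_rot: [-1.57, 0.0, -1.598]
force: [0.6, 0.3, -0.5]
width: 0.997
```

```bash
python3 -m inch '[[-45,0,20,0,0,0],[-45,10,25,0,-0.027,0],[-40,20,20,0,0,0],[-25,25,10,0,0,0],[0,15,0,0,0,0],[0,0,0,0,0,0]]'
```

```text
t: 2.15
eef_pos: [617.3, -74.3, 231.6]
tool_rot: [-1.565, -0.001, -1.563]
force: [0.9, -0.0, 0.3]
width: 0.999
```

```bash
python3 -m inch '[[7,25,0,0,0,0],[0,25,0,0,0,0],[0,20,0,0,0,0],[0,8,0,0,0,0],[0,3,0,0,0,0],[0,0,0,0,0,0]]'; python3 - <<'E'
from h import *
a=snap("scene")["frame"][180:380,200:430,::-1];b=snap("top")["frame"][150:290,240:410,::-1]
a=cv2.resize(a,None,fx=1.8,fy=1.8);b=cv2.resize(b,(int(170*360/140),360))
cv2.imwrite("pics/a1.png",np.hstack([a[:360],b])[:,:800])
E
```

```text
t: 2.75
eef_pos: [619.0, -88.9, 154.1]
tool_rot: [-1.559, -0.004, -1.569]
force: [0.4, -0.2, 1.2]
width: 1.003
```

View pics/a1.png

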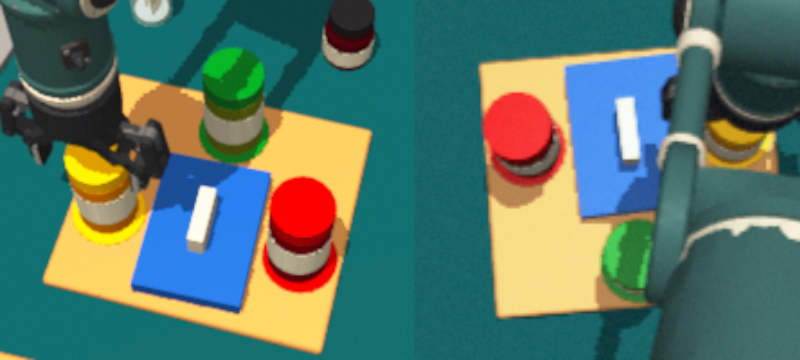

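```bash
python3 -m inch '[[-6,3,0,-0.01,0,0],[0,0,0,0,0,0],[0,0,0,0,0,0]]'; python3 -c "
from plant import bot
for i in range(3):
  o=bot.observe();print(o['t'],o['eef_pos'].round(1),o['tool_rot'].round(4));"
```

```text
t: 3.15
eef_pos: [621.5, -82.4, 154.8]
tool_rot: [-1.563, -0.005, -1.569]
force: [0.0, -0.9, 0.3]
width: 1.001
3.15 [621.5 -82.4 154.8] [-1.5628 -0.0052 -1.5689]
3.15 [621.5 -82.4 154.8] [-1.5628 -0.0052 -1.5689]
3.15 [621.5 -82.4 154.8] [-1.5628 -0.0052 -1.5689]
```

```bash
python3 -m inch '[[0,5,-4,-0.01,0,0],[0,0,0,0,0,0],[0,0,0,0,0,0],[0,0,0,0,0,0],[0,0,0,0,0,0],[0,0,0,0,0,0],[0,0,0,0,0,0]]' -1
```

```text
t: 3.85
eef_pos: [617.9, -82.0, 150.5]
tool_rot: [-1.572, -0.005, -1.568]
force: [0.9, 0.6, 0.6]
width: 0.665
```

```bash
python3 -m inch '[[0,-20,0,0,0,0],[0,-25,0,0,0,0],[15,0,-5,0,0,0],[30,0,-10,0,0,0],[45,0,-12,0,0,0],[45,0,-12,0,0,0],[45,0,-12,0,0,0],[30,0,-10,0,0,0],[15,0,-2,0,0,0],[3,0,0,0,0,0],[0,0,0,0,0,0]]'
```

```text
t: 4.95
eef_pos: [543.5, -319.5, 182.7]
tool_rot: [-1.592, 0.0, -1.566]
force: [0.4, 0.1, -2.1]
width: 0.665
```

```bash
python3 -m inch '[[-9,10,11,0.02,0,0],[0,12,0,0,0,0],[0,12,0,0,0,0],[0,5,0,0,0,0],[0,0,0,0,0,0],[0,0,0,0,0,0]]'
```

```text
t: 5.55
eef_pos: [555.0, -305.3, 139.7]
tool_rot: [-1.575, 0.002, -1.559]
force: [-0.3, -0.6, -0.2]
width: 0.665
```

```bash
python3 -m inch '[[0,1.5,0,0,0,0],[0,0,0,0,0,0]]' && python3 -m inch '[[0,0,0,0,0,0],[0,0,0,0,0,0],[0,0,0,0,0,0],[0,0,0,0,0,0],[0,-20,0,0,0,0],[0,-30,0,0,0,0],[0,-30,0,0,0,0],[-20,-20,-5,0,0,0],[-45,0,-8,0,0,0],[-45,0,-8,0,0,0],[-45,0,-8,0,0,0],[-45,0,-8,0,0,0],[-45,0,-8,0,0,0],[-30,0,-4,0,0,0],[-15,0,0,0,0,0],[-5,0,0,0,0,0],[0,0,0,0,0,0]]' 1
```

```text
t: 5.75
eef_pos: [555.6, -305.5, 140.4]
tool_rot: [-1.574, 0.002, -1.559]
force: [-0.5, 0.9, -2.2]
width: 0.667
t: 7.45
eef_pos: [504.1, -3.6, 248.1]
tool_rot: [-1.562, -0.001, -1.564]
force: [-0.8, 0.6, -0.6]
width: 0.999
```

```bash
python3 -m inch '[[-10,20,-2,0,0,0],[0,30,0,0,0,0],[0,25,0,0,0,0],[0,12,0,0,0,0],[0,8,0,0,0,0],[0,3,0,0,0,0],[0,0,0,0,0,0],[0,0,0,0,0,0]]'; python3 - <<'E'
from h import *
a=snap("scene")["frame"][130:330,110:430,::-1]
cv2.imwrite("pics/a2.png",cv2.resize(a,None,fx=2.2,fy=2.2))
E
```

```text
t: 8.25
eef_pos: [507.9, 0.4, 150.8]
tool_rot: [-1.554, -0.004, -1.57]
force: [1.0, 0.3, -0.2]
width: 0.997
```

View pics/a2.png

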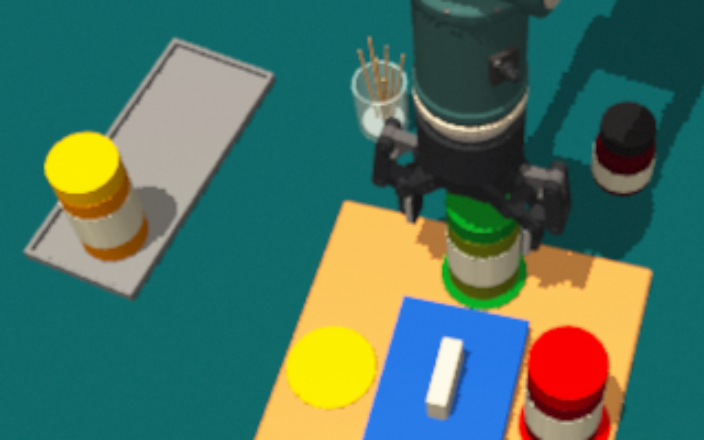

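```bash
python3 -m inch '[[-7,0,-5,-0.016,0,0],[0,0,0,0,0,0],[0,0,0,0,0,0]]' && python3 -m inch '[[0,0,0,0,0,0],[0,0,0,0,0,0],[0,0,0,0,0,0],[0,0,0,0,0,0],[0,0,0,0,0,0],[0,0,0,0,0,0]]' -1
```

```text
t: 8.6
eef_pos: [504.0, 8.1, 153.0]
tool_rot: [-1.567, -0.004, -1.569]
force: [1.0, -0.7, 0.7]
width: 1.0
t: 9.2
eef_pos: [504.4, 8.3, 153.9]
tool_rot: [-1.565, -0.004, -1.569]
force: [0.1, -0.5, 1.0]
width: 0.666
```

```bash
python3 -m inch '[[0,-20,0,0,0,0],[0,-25,0,0,0,0],[15,0,0,0,0,0],[30,0,0,0,0,0],[45,0,-2,0,0,0],[45,0,-2,0,0,0],[45,0,-2,0,0,0],[45,0,-2,0,0,0],[40,0,-2,0,0,0],[25,0,0,0,0,0],[12,0,0,0,0,0],[0,0,0,0,0,0],[0,0,0,0,0,0]]'
```

```text
t: 10.5
eef_pos: [482.1, -306.9, 181.2]
tool_rot: [-1.59, 0.004, -1.567]
force: [-0.3, 0.8, -3.0]
width: 0.662
```

```bash
python3 -m inch '[[-3,8,-1,0.02,0,0],[0,12,0,0,0,0],[0,10,0,0,0,0],[0,5,0,0,0,0],[0,3,0,0,0,0],[0,0,0,0,0,0]]'
```

```text
t: 11.1
eef_pos: [482.3, -298.6, 143.6]
tool_rot: [-1.571, 0.005, -1.56]
force: [0.5, -0.4, -3.8]
width: 0.664
```

```bash
python3 -m inch '[[0,2,0,0,0,0],[0,1,0,0,0,0],[0,0,0,0,0,0]]' && python3 -m inch '[[0,0,0,0,0,0],[0,0,0,0,0,0],[0,0,0,0,0,0],[0,0,0,0,0,0],[0,-20,0,0,0,0],[0,-30,0,0,0,0],[0,-30,0,0,0,0],[-20,-20,10,0,0,0],[-45,0,14,0,0,0],[-45,0,14,0,0,0],[-45,0,14,0,0,0],[-45,0,14,0,0,0],[-45,0,14,0,0,0],[-45,0,14,0,0,0],[-45,0,14,0,0,0],[-40,0,12,0,0,0],[-25,0,4,0,0,0],[-10,0,0,0,0,0],[-4,0,0,0,0,0],[0,0,0,0,0,0]]' 1
```

```text
t: 11.4
eef_pos: [483.5, -298.6, 142.9]
tool_rot: [-1.57, 0.004, -1.558]
force: [0.3, 0.8, -3.8]
width: 0.662
t: 13.4
eef_pos: [610.5, 129.9, 250.6]
tool_rot: [-1.56, 0.001, -1.563]
force: [0.5, -0.6, 0.1]
width: 1.001
```

```bash
python3 -m inch '[[12,20,0,0,0,0],[10,30,0,0,0,0],[0,25,0,0,0,0],[0,12,0,0,0,0],[0,8,0,0,0,0],[0,3,0,-0.01,0,0],[0,0,0,0,0,0],[0,0,0,0,0,0]]'; python3 - <<'E'
from h import *
a=snap("scene")["frame"][130:370,110:430,::-1]
cv2.imwrite("pics/a3.png",cv2.resize(a,None,fx=2.2,fy=2.2))
s=snap("top")
for c,z in(("yellow",118),("green",118)):
    for k in blobs(cmask(s,c),(420,150,510,330))[:1]: print(c,rect(s,k,z))
for c in("yellow","green"):
    for k in blobs(cmask(s,c),(255,160,400,285))[:1]: print("mat",c,rect(s,k,15))
q=snap("scene")
for c in("yellow","green"):
    for k in blobs(cmask(q,c),(220,200,420,380))[:1]: print("mat",c,rect(q,k,15))
E
```

```text
t: 14.2
eef_pos: [613.6, 98.5, 153.8]
tool_rot: [-1.564, -0.001, -1.571]
force: [-0.1, -0.1, -0.8]
width: 0.998
yellow (array([ 555.9, -301.7]), array([52.9, 54. ]), -0.052)
green (array([ 476.6, -309.8]), array([27.4, 45.4]), -0.336)
mat yellow (array([620.5, -81.2]), array([64.2, 66.7]), 0.659)
mat yellow (array([621.7, -81.8]), array([66.7, 69.4]), 0.355)
mat green (array([500.4,  -0.9]), array([53. , 60.5]), 0.311)
```

View pics/a3.png

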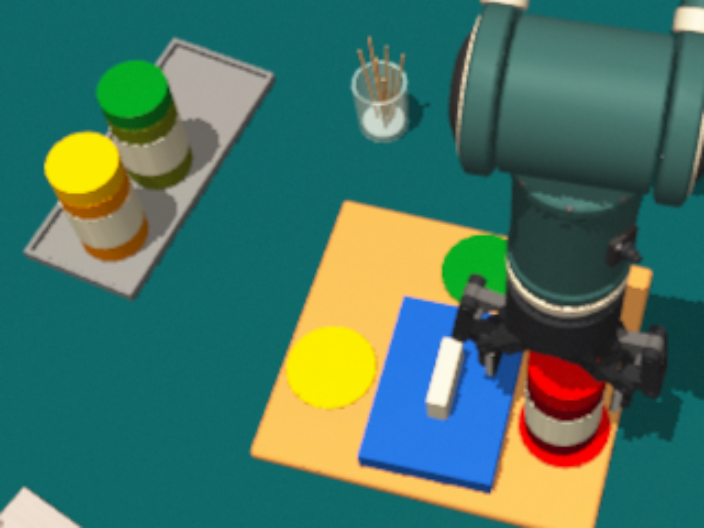

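```bash
python3 -m inch '[[-5,0,-2,-0.005,0,0],[0,0,0,0,0,0],[0,0,0,0,0,0]]' && python3 -m inch '[[0,0,0,0,0,0],[0,0,0,0,0,0],[0,0,0,0,0,0],[0,0,0,0,0,0],[0,0,0,0,0,0],[0,0,0,0,0,0]]' -1
```

```text
t: 14.65
eef_pos: [612.2, 104.8, 155.5]
tool_rot: [-1.566, -0.0, -1.57]
force: [-0.2, -0.5, 0.0]
width: 1.004
t: 15.25
eef_pos: [612.5, 105.3, 156.1]
tool_rot: [-1.565, 0.0, -1.57]
force: [0.5, 1.5, 0.9]
width: 0.665
```

```bash
python3 -m inch '[[0,-20,0,0,0,0],[0,-35,0,0,0,0],[0,-40,0,0,0,0],[0,-25,0,0,0,0],[15,0,-8,0,0,0],[30,0,-16,0,0,0],[40,0,-22,0,0,0],[42,0,-22,0,0,0],[42,0,-22,0,0,0],[42,0,-22,0,0,0],[42,0,-22,0,0,0],[42,0,-22,0,0,0],[40,0,-20,0,0,0],[25,0,-12,0,0,0],[12,0,-5,0,0,0],[3,0,0,0,0,0],[0,0,0,0,0,0]]'
```

```text
t: 16.95
eef_pos: [387.3, -284.4, 249.4]
tool_rot: [-1.616, 0.007, -1.57]
force: [0.5, 0.1, -2.3]
width: 0.665
```

```bash
python3 -m inch '[[8,10,18,0.045,0,0],[0,20,0,0,0,0],[0,30,0,0,0,0],[0,25,0,0,0,0],[0,10,0,0,0,0],[0,5,0,0,0,0],[0,0,0,0,0,0],[0,0,0,0,0,0]]'
```

```text
t: 17.75
eef_pos: [407.9, -286.3, 147.0]
tool_rot: [-1.569, 0.009, -1.563]
force: [-0.1, 0.0, -3.4]
width: 0.666
```

```bash
python3 -m inch '[[6,0,0,0,0,0],[0,2,0,0,0,0],[0,2,0,0,0,0],[0,0,0,0,0,0],[0,0,0,0,0,0]]' && python3 -m inch '[[0,0,0,0,0,0],[0,0,0,0,0,0],[0,0,0,0,0,0],[0,0,0,0,0,0],[0,-20,0,0,0,0],[0,-30,0,0,0,0],[0,-30,0,0,0,0],[-20,-20,10,0,0,0],[-45,0,25,0,0,0],[-45,0,30,0,0,0],[-45,0,30,0,0,0],[-45,0,30,0,0,0],[-45,0,30,0,0,0],[-35,0,20,0,0,0],[-15,0,8,0,0,0],[0,0,0,0,0,0],[0,0,0,0,0,0]]' 1;  python3 - <<'E'
from h import *
q=snap("scene");a=q["frame"][130:370,110:430,::-1]
cv2.imwrite("pics/a4.png",cv2.resize(a,None,fx=2.2,fy=2.2))
for c in("yellow","green","red"):
    for k in blobs(cmask(q,c),(220,200,420,380))[:1]: print("mat",c,rect(q,k,15))
E
```

```text
t: 18.25
eef_pos: [409.4, -293.0, 145.5]
tool_rot: [-1.566, 0.008, -1.562]
force: [-0.2, 0.5, -2.9]
width: 0.669
t: 19.95
eef_pos: [588.0, -4.5, 255.6]
tool_rot: [-1.556, 0.005, -1.566]
force: [-0.1, -0.4, -0.4]
width: 0.998
mat yellow (array([621.7, -81.8]), array([66.7, 69.4]), 0.355)
mat green (array([503.8,   6.8]), array([63.7, 68.3]), 1.534)
mat red (array([610.7, 107.7]), array([67.6, 68.4]), -1.258)
```

View pics/a4.png

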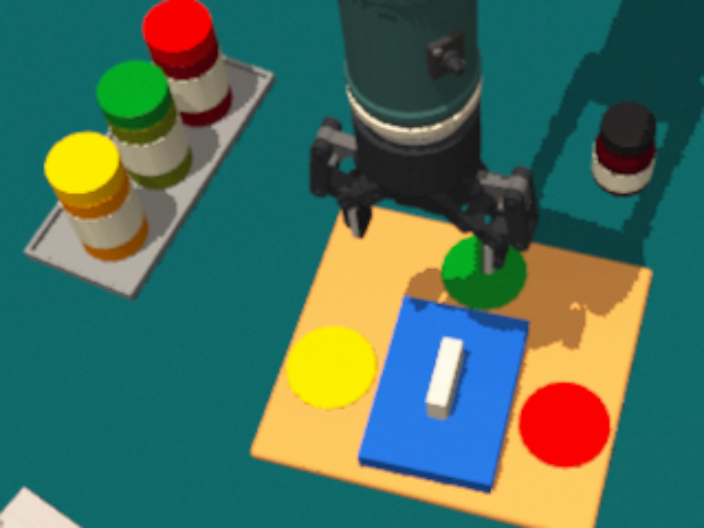

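```bash
python3 -m inch '[[-10,20,15,0,-0.09,0],[-8,30,12,-0.01,0,0],[0,30,0,0,0,0],[0,25,0,0,0,0],[0,15,0,0,0,0],[0,6,0,0,0,0],[0,0,0,0,0,0],[0,0,0,0,0,0]]' 0
```

```text
t: 20.8
eef_pos: [615.5, 5.3, 130.1]
tool_rot: [-1.561, 0.0, -1.485]
force: [0.6, 0.4, 0.5]
width: 0.501
```

```bash
python3 -m inch '[[-9,8,2,-0.01,-0.005,0],[-1,9,0,0,0,0],[0,3,0,0,0,0],[0,0,0,0,0,0],[0,0,0,0,0,0]]';  python3 - <<'E'
from h import *
q=snap("scene");a=q["frame"][200:370,210:430,::-1]
cv2.imwrite("pics/a5.png",cv2.resize(a,None,fx=3,fy=3,interpolation=2))
E
```

```text
t: 21.3
eef_pos: [619.4, 16.7, 112.4]
tool_rot: [-1.565, -0.0, -1.479]
force: [0.7, -0.4, 0.1]
width: 0.498
```

View pics/a5.png

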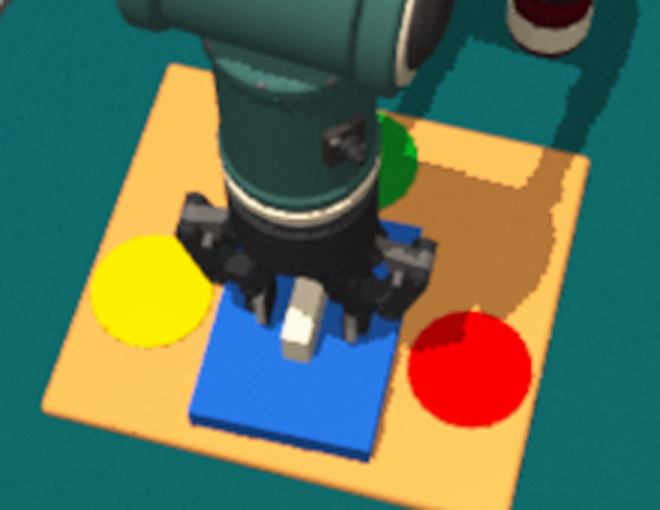

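```bash
python3 -m inch '[[1,3,-1,0,0,0],[0,2,0,0,0,0],[0,0,0,0,0,0],[0,0,0,0,0,0],[0,0,0,0,0,0],[0,0,0,0,0,0],[0,0,0,0,0,0]]' -1
```

```text
t: 22.05
eef_pos: [619.0, 15.3, 108.2]
tool_rot: [-1.563, -0.0, -1.479]
force: [-1.2, -0.1, 1.1]
width: 0.175
```

```bash
python3 -m inch '[[0,-20,0,0,0,0],[0,-35,0,0,0,0],[0,-35,0,0,0,0],[0,-15,0,0,0,0],[-15,0,-4,0,0.03,0],[-30,0,-8,0,0,0],[-40,0,-11,0,0,0],[-42,0,-12,0,0,0],[-42,0,-12,0,0,0],[-42,0,-12,0,0,0],[-42,0,-12,0,0,0],[-30,0,-9,0,0,0],[-15,0,-5,0,0,0],[-8,0,0,0,0,0],[0,0,0,0,0,0],[0,0,0,0,0,0]]'
```

```text
t: 23.65
eef_pos: [506.9, 323.1, 204.8]
tool_rot: [-1.576, -0.005, -1.514]
force: [0.1, -1.4, -0.3]
width: 0.174
```

```bash
python3 - <<'E'
from h import *
q=snap("scene");a=q["frame"][190:370,420:640,::-1]
s=snap("top");b=s["frame"][180:360,120:340,::-1]
cv2.imwrite("pics/a6.png",np.hstack([cv2.resize(x,None,fx=1.8,fy=1.8,interpolation=2) for x in(a,b)]))
for n,i in(("q",q),("s",s)):
    for k in blobs(cmask(i,"blue"),(420,150,640,400) if n=="q" else (130,180,300,330))[:1]: print(n,cv2.contourArea(k),cv2.boundingRect(k),rect(i,k,130),[rect(i,k,z)[1] for z in(111,120,140)])
E
```

```text
q 3330.0 (480, 228, 76, 98) (array([508.2, 321. ]), array([106.6, 150.8]), 0.059) [array([109. , 154.2]), array([107.9, 152.6]), array([105.4, 149.1])]
s 2041.5 (153, 216, 53, 70) (array([502.9, 320.1]), array([106.6, 141.8]), 0.051) [array([108.7, 144.6]), array([107.7, 143.3]), array([105.5, 140.4])]
```

View pics/a6.png

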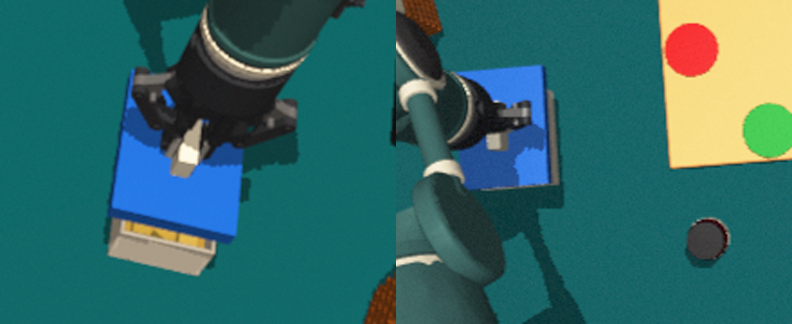

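```bash
python3 -m inch '[[-12,0,-7,0,0,0],[0,12,0,0,0,0],[0,15,0,0,0,0],[0,10,0,0,0,0],[0,4,0,0,0,0],[0,0,0,0,0,0],[0,0,0,0,0,0]]'
```

```text
t: 24.45
eef_pos: [499.2, 331.7, 158.6]
tool_rot: [-1.578, -0.006, -1.519]
force: [-0.3, 1.2, -0.3]
width: 0.176
```

```bash
python3 -m inch '[[-4,0,0,0.007,-0.01,0],[0,4,0,0,0,0],[0,4,0,0,0,0],[0,2,0,0,0,0],[0,0,0,0,0,0]]'; python3 - <<'E'
from h import *
q=snap("scene");a=q["frame"][210:370,440:600,::-1]
s=snap("top");b=s["frame"][200:360,120:280,::-1]
cv2.imwrite("pics/a7.png",np.hstack([cv2.resize(x,None,fx=2.5,fy=2.5,interpolation=2) for x in(a,b)]))
E
```

```text
t: 24.95
eef_pos: [499.9, 336.6, 149.4]
tool_rot: [-1.567, -0.005, -1.508]
force: [-0.1, 0.4, -1.3]
width: 0.177
```

View pics/a7.png

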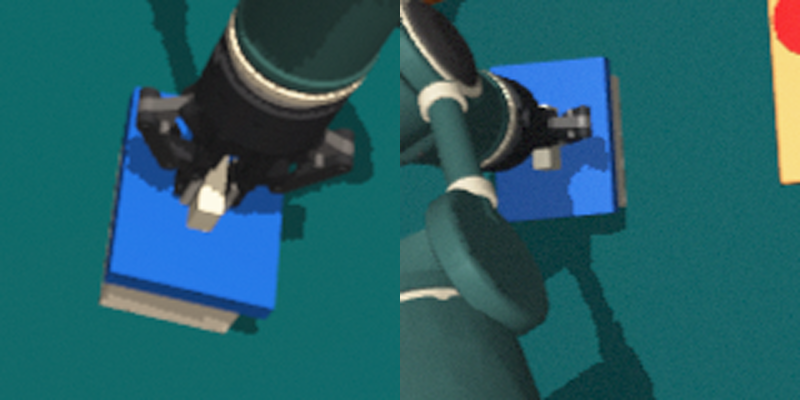

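```bash
python3 -m inch '[[0,2,0,0,0,0],[0,2,0,0,0,0],[0,2,0,0,0,0],[0,2,0,0,0,0],[0,0,0,0,0,0]]'; python3 -m inch '[[0,3,0,0,0,0],[0,3,0,0,0,0],[0,3,0,0,0,0]]'
```

```text
t: 25.55
eef_pos: [501.2, 335.9, 143.8]
tool_rot: [-1.565, -0.006, -1.508]
force: [0.7, -1.5, 0.4]
width: 0.177
t: 25.85
eef_pos: [501.6, 335.6, 134.4]
tool_rot: [-1.564, -0.006, -1.508]
force: [0.4, -2.0, -0.9]
width: 0.175
```

```bash
python3 -m inch '[[0,3,0,0,0,0],[0,3,0,0,0,0],[0,3,0,0,0,0],[0,0,0,0,0,0]]'
```

```text
t: 26.25
eef_pos: [501.6, 335.6, 134.0]
tool_rot: [-1.566, -0.006, -1.509]
force: [1.2, -2.5, -4.9]
width: 0.177
```

```bash
python3 -m inch '[[0,6,0,0,0,0],[0,6,0,0,0,0]]'; python3 -m inch '[[0,10,0,0,0,0],[0,10,0,0,0,0]]'
```

```text
t: 26.45
eef_pos: [502.1, 335.8, 133.5]
tool_rot: [-1.568, -0.007, -1.509]
force: [-19.1, -14.4, 44.7]
width: 0.177
t: 26.65
eef_pos: [502.4, 336.0, 133.4]
tool_rot: [-1.571, -0.008, -1.509]
force: [-26.9, -19.2, 64.6]
width: 0.181
```

```bash
python3 -m inch '[[0,0,0,0,0,0],[0,0,0,0,0,0]]'; python3 -m inch '[[0,0,0,0,0,0],[0,0,0,0,0,0],[0,0,0,0,0,0],[0,-15,0,0,0,0],[0,-30,0,0,0,0],[0,-40,0,0,0,0],[0,-30,0,0,0,0],[40,0,-5,0,0,0],[45,0,-5,0,0,0],[45,0,-5,0,0,0],[45,0,-5,0,0,0],[30,0,0,0,0,0],[0,0,0,0,0,0]]' 0; python3 - <<'E'
from h import *
q=snap("scene");a=q["frame"][210:370,440:600,::-1]
s=snap("top");b=s["frame"][200:360,120:280,::-1]
cv2.imwrite("pics/a8.png",np.hstack([cv2.resize(x,None,fx=2.5,fy=2.5,interpolation=2) for x in(a,b)]))
for n,i in(("q",q),("s",s)):
    for k in blobs(cmask(i,"blue"),(420,150,640,400) if n=="q" else (130,180,300,330))[:1]: print(n,[rect(i,k,z) for z in(59,72)])
for n,i,r in(("q",q,(480,220,560,340)),("s",s,(165,220,215,290))):
  for k in blobs(mask(i,(0,0,130),(180,70,255)),r,15): print(n,cv2.boundingRect(k),rect(i,k,89))
E
```

```text
t: 26.85
eef_pos: [502.4, 335.9, 136.6]
tool_rot: [-1.569, -0.007, -1.509]
force: [1.0, -1.5, -2.1]
width: 0.175
t: 28.15
eef_pos: [496.7, 128.7, 260.5]
tool_rot: [-1.563, -0.004, -1.504]
force: [-0.2, 0.4, 0.5]
width: 0.497
q [(array([504.3, 332.3]), array([106.6, 150.1]), 0.065), (array([511.5, 330. ]), array([105.1, 147.9]), 0.065)]
s [(array([496.7, 365.1]), array([ 44. , 141.3]), 0.073), (array([495.7, 360.6]), array([ 43.4, 139.6]), 0.073)]
q (511, 269, 17, 38) (array([507.4, 332.6]), array([19.3, 70.4]), -0.01)
q (481, 329, 45, 11) (array([596.5, 319.9]), array([ 3.7, 67.5]), -1.507)
s (177, 262, 22, 18) (array([464.2, 315.1]), array([38. , 44.7]), -1.464)
```

View pics/a8.png

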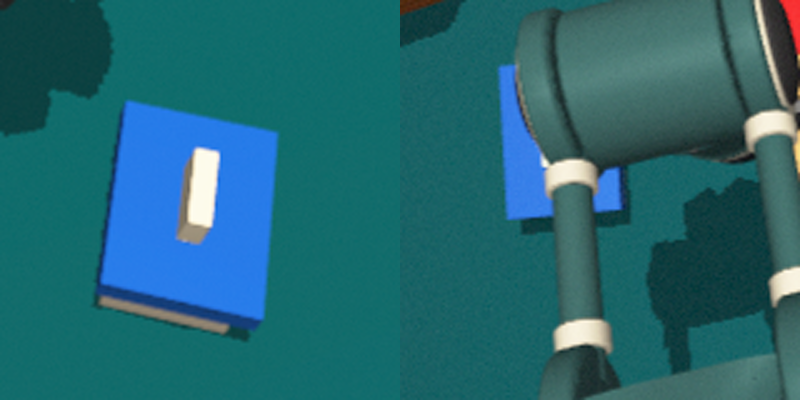

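```bash
python3 - <<'E'
from h import *
q=snap("scene")
c=[(440+x/2.5,210+y/2.5) for x,y in((103,287),(263,319),(278,133),(125,101))]
for z in(59,72):
    p=cast(q,c,z)[:,:2];print(z,p.round(1).tolist(),p.mean(0).round(1),np.linalg.norm(p[1]-p[0]).round(1),np.linalg.norm(p[2]-p[1]).round(1))
b=[(440+x/2.5,210+y/2.5) for x,y in((98,304),(228,331))]
print("base",cast(q,b,0).round(1))
E
python3 -m inch '[[40,0,-8,0,0,0],[45,0,-10,0,0,0],[45,0,-10,0,0,0],[45,0,-10,0,0,0],[45,0,-10,0,0,0],[45,0,-10,0,0,0],[45,0,-10,0,0,0],[40,0,-10,0,0,0],[25,0,-10,0,0,0],[10,0,-10,0,0,0],[5,0,-4,0,0,0],[0,0,0,0,0,0],[0,0,0,0,0,0]]' 1
```

```text
59 [[576.1, 288.9], [566.4, 389.8], [427.8, 381.2], [434.8, 277.6]] [501.3 334.4] 101.3 138.8
72 [[582.2, 287.3], [572.7, 386.7], [436.1, 378.3], [443.0, 276.2]] [508.5 332.1] 99.9 136.9
base [[561.6 295.4   0. ]
 [553.8 382.5   0. ]]
t: 29.6
eef_pos: [435.3, -263.9, 261.5]
tool_rot: [-1.555, 0.003, -1.473]
force: [0.2, -0.0, -0.0]
width: 0.999
```

```bash
python3 -m inch '[[0,0,0,-0.01,0.097,0],[24,10,-24,0,0,0],[0,30,0,0,0,0],[0,35,0,0,0,0],[0,25,0,0,0,0],[0,10,0,0,0,0],[0,4,0,-0.01,0,0],[0,0,0,0,0,0],[0,0,0,0,0,0]]' 1
```

```text
t: 30.5
eef_pos: [420.3, -281.2, 148.3]
tool_rot: [-1.567, 0.001, -1.56]
force: [0.2, 0.5, 0.6]
width: 1.0
```

```bash
python3 -m inch '[[11,2,-11,0,0.008,0],[0,0,0,0,0,0],[0,0,0,0,0,0]]' && python3 -m inch '[[0,0,0,0,0,0],[0,0,0,0,0,0],[0,0,0,0,0,0],[0,0,0,0,0,0],[0,0,0,0,0,0],[0,0,0,0,0,0]]' -1
```

```text
t: 30.8
eef_pos: [410.5, -294.5, 149.4]
tool_rot: [-1.563, -0.003, -1.568]
force: [2.0, -0.5, 0.1]
width: 1.0
t: 31.4
eef_pos: [410.8, -294.8, 150.8]
tool_rot: [-1.561, -0.004, -1.569]
force: [-0.5, 0.6, 1.2]
width: 0.666
```

```bash
python3 -m inch '[[0,-20,0,-0.005,0,0],[0,-35,0,0,0,0],[0,-40,0,0,0,0],[0,-30,0,0,0,0],[-15,0,7,0,0,0],[-30,0,15,0,0,0],[-40,0,20,0,0,0],[-42,0,22,0,0,0],[-42,0,22,0,0,0],[-42,0,22,0,0,0],[-42,0,22,0,0,0],[-42,0,22,0,0,0],[-35,0,18,0,0,0],[-20,0,10,0,0,0],[-10,0,4,0,0,0],[0,0,0,0,0,0],[0,0,0,0,0,0]]'
```

```text
t: 33.1
eef_pos: [593.2, 80.5, 262.6]
tool_rot: [-1.589, -0.001, -1.571]
force: [0.1, -0.1, -2.5]
width: 0.663
```

```bash
python3 -m inch '[[-28,10,19,0.018,0,0],[0,30,0,0,0,0],[0,30,0,0,0,0],[0,15,0,0,0,0],[0,5,0,0,0,0],[0,0,0,0,0,0],[0,0,0,0,0,0]]'
```

```text
t: 33.8
eef_pos: [611.7, 99.4, 172.1]
tool_rot: [-1.568, -0.004, -1.581]
force: [0.1, 0.4, -2.1]
width: 0.668
```

```bash
python3 -m inch '[[-7.5,0,1,0,-0.01,0],[0,6,0,0,0,0],[0,3,0,0,0,0],[0,1,0,0,0,0],[0,0,0,0,0,0]]'
```

```text
t: 34.3
eef_pos: [615.6, 107.8, 166.1]
tool_rot: [-1.56, -0.003, -1.57]
force: [-0.4, -0.4, -2.7]
width: 0.665
```

```bash
python3 -m inch '[[1,2,-4,-0.01,0,0],[0,2,0,0,0,0],[0,2,0,0,0,0],[0,0,0,0,0,0],[0,0,0,0,0,0]]'
```

```text
t: 34.8
eef_pos: [612.6, 107.0, 162.4]
tool_rot: [-1.568, -0.003, -1.57]
force: [-0.0, -0.2, -4.2]
width: 0.66
```

Lower a touch more, release, and go to the green jar (TCP 483,-299).

```bash
python3 -m inch '[[0,2,0,0,0,0],[0,1.5,0,0,0,0],[0,0,0,0,0,0]]' && python3 -m inch '[[0,0,0,0,0,0],[0,0,0,0,0,0],[0,0,0,0,0,0],[0,0,0,0,0,0],[0,-20,0,0,0,0],[0,-30,0,0,0,0],[0,-30,0,0,0,0],[20,-10,-6,0,0,0],[45,0,-13,0,0,0],[45,0,-13,0,0,0],[45,0,-13,0,0,0],[45,0,-13,0,0,0],[45,0,-13,0,0,0],[45,0,-13,0,0,0],[45,0,-13,0,0,0],[30,0,-10,0,0,0],[15,0,-5,0,0,0],[0,0,0,0,0,0],[0,0,0,0,0,0]]' 1; python3 - <<'E'
from h import *
q=snap("scene");a=q["frame"][130:370,110:430,::-1]
cv2.imwrite("pics/a9.png",cv2.resize(a,None,fx=2.2,fy=2.2))
E
```

```text
t: 35.1
eef_pos: [613.8, 107.1, 162.1]
tool_rot: [-1.565, -0.002, -1.57]
force: [-0.2, 0.7, -2.6]
width: 0.658
t: 37.0
eef_pos: [500.4, -287.0, 257.5]
tool_rot: [-1.555, -0.005, -1.568]
force: [0.3, 0.4, -0.1]
width: 0.998
```

View pics/a9.png

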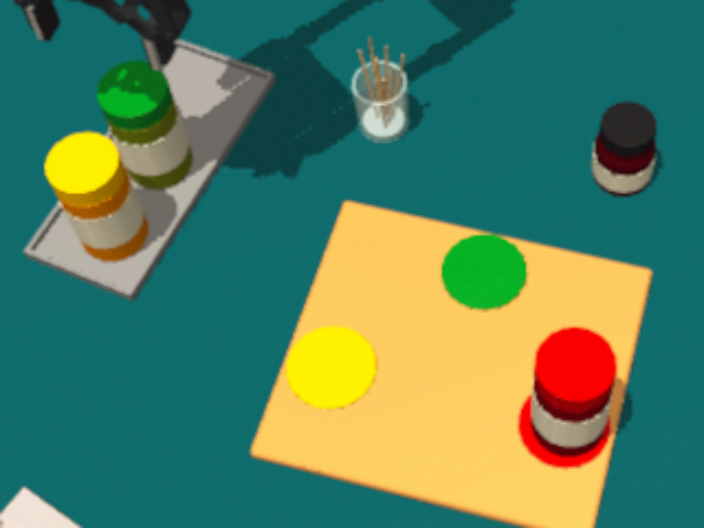

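```bash
python3 -m inch '[[7,10,-20,-0.008,0,0],[0,30,0,0,0,0],[0,30,0,0,0,0],[0,20,0,0,0,0],[0,10,0,-0.008,0,0],[0,4,0,0,0,0],[0,0,0,0,0,0],[0,0,0,0,0,0]]' 1; python3 - <<'E'
from h import *
s=snap("top");q=snap("scene")
for n,i in(("q",q),("s",s)):
    print(n,[(cv2.boundingRect(k),rect(i,k,125)) for k in blobs(cmask(i,"red"),(340,260,400,330) if n=="q" else(255,170,320,240))[:2]])
cv2.imwrite("pics/a10.png",np.hstack([cv2.resize(s["frame"][160:280,255:395,::-1],None,fx=3,fy=3,interpolation=2),cv2.resize(q["frame"][260:380,330:430,::-1],None,fx=3,fy=3,interpolation=2)]))
E
```

```text
t: 37.85
eef_pos: [486.9, -287.3, 153.5]
tool_rot: [-1.566, -0.007, -1.555]
force: [-0.7, -0.8, 0.9]
width: 0.998
q [((353, 279, 37, 39), (array([614.9, 111.3]), array([55.1, 64.4]), 0.179)), ((346, 311, 8, 19), (array([661.7,  89.2]), array([ 9.4, 29.5]), 0.457))]
s [((265, 186, 27, 27), (array([607.2, 110.7]), array([54.6, 55.5]), 0.756)), ((271, 204, 27, 18), (array([574.5,  93.4]), array([26.1, 57.8]), -1.199))]
```

View pics/a10.png

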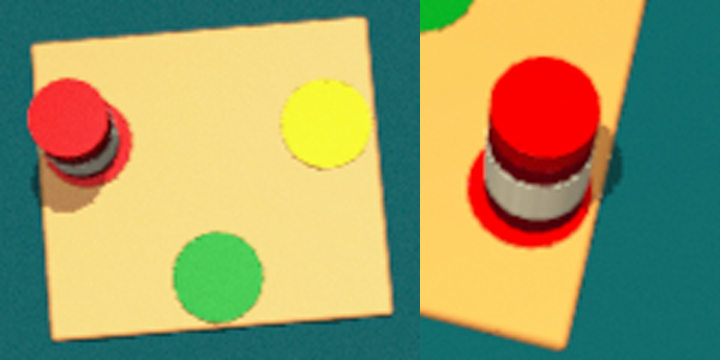

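```bash
python3 -m inch '[[11,0,-4,0,0.012,0],[0,0,0,0,0,0],[0,0,0,0,0,0]]' && python3 -m inch '[[0,0,0,0,0,0],[0,0,0,0,0,0],[0,0,0,0,0,0],[0,0,0,0,0,0],[0,0,0,0,0,0],[0,0,0,0,0,0]]' -1
```

```text
t: 38.25
eef_pos: [483.9, -300.8, 156.3]
tool_rot: [-1.562, -0.01, -1.569]
force: [0.7, 0.2, 0.0]
width: 0.999
t: 38.85
eef_pos: [484.0, -301.1, 157.4]
tool_rot: [-1.561, -0.01, -1.57]
force: [-0.6, -0.3, 0.7]
width: 0.665
```

```bash
python3 -m inch '[[0,-20,0,0,0,0],[0,-35,0,0,0,0],[-15,0,0,0,0,0],[-30,0,2,0,0,0],[-45,0,3,0,0,0],[-45,0,3,0,0,0],[-45,0,3,0,0,0],[-45,0,3,0,0,0],[-40,0,2,0,0,0],[-20,0,2,0,0,0],[-10,0,0,0,0,0],[0,0,0,0,0,0],[0,0,0,0,0,0]]'
```

```text
t: 40.15
eef_pos: [488.8, 11.5, 191.5]
tool_rot: [-1.587, -0.002, -1.571]
force: [0.8, 0.2, -2.6]
width: 0.663
```

```bash
python3 -m inch '[[3,5,13,0.018,0,0],[0,10,0,0,0,0],[0,5,0,0,0,0],[0,4,0,0,0,0],[0,0,0,0,0,0],[0,0,0,0,0,0]]'
```

```text
t: 40.75
eef_pos: [506.8, 3.7, 169.3]
tool_rot: [-1.561, -0.002, -1.579]
force: [0.2, -0.2, -3.5]
width: 0.661
```

```bash
python3 -m inch '[[-2.5,0,-3,-0.01,-0.008,0],[0,2,0,0,0,0],[0,2,0,0,0,0],[0,2,0,0,0,0],[0,0,0,0,0,0]]' && python3 -m inch '[[0,0,0,0,0,0],[0,0,0,0,0,0],[0,0,0,0,0,0],[0,0,0,0,0,0],[0,-20,0,0,0,0],[0,-30,0,0,0,0],[0,-30,0,0,0,0],[20,-10,4,0,0,0],[45,0,7,0,0,0],[45,0,7,0,0,0],[45,0,7,0,0,0],[45,0,7,0,0,0],[45,0,7,0,0,0],[35,0,6,0,0,0],[15,0,3,0,0,0],[5,0,0,0,0,0],[0,0,0,0,0,0],[0,0,0,0,0,0]]' 1
```

```text
t: 41.25
eef_pos: [505.0, 6.1, 169.0]
tool_rot: [-1.57, -0.002, -1.571]
force: [-0.5, -0.6, -2.9]
width: 0.66
t: 43.05
eef_pos: [554.9, -302.6, 260.7]
tool_rot: [-1.571, -0.0, -1.567]
force: [0.6, 0.0, 0.1]
width: 0.998
```

```bash
python3 -m inch '[[0,10,0,0,0,0],[0,30,0,0,0,0],[0,30,0,0,0,0],[0,20,0,0,0,0],[0,12,0,0,0,0],[0,6,0,0,0,0],[0,0,0,0,0,0],[0,0,0,0,0,0]]' 1
```

```text
t: 43.85
eef_pos: [555.7, -292.9, 149.0]
tool_rot: [-1.569, 0.001, -1.556]
force: [-0.4, 0.2, 0.4]
width: 1.0
```

```bash
python3 -m inch '[[12,0,0,0,0.012,0],[0,0,0,0,0,0],[0,0,0,0,0,0]]' && python3 -m inch '[[0,0,0,0,0,0],[0,0,0,0,0,0],[0,0,0,0,0,0],[0,0,0,0,0,0],[0,0,0,0,0,0],[0,0,0,0,0,0]]' -1 && python3 -m inch '[[0,-20,0,0,0,0],[0,-35,0,0,0,0],[-15,0,2,0,0,0],[-30,0,10,0,0,0],[-45,0,14,0,0,0],[-45,0,14,0,0,0],[-40,0,12,0,0,0],[-25,0,8,0,0,0],[-10,0,4,0,0,0],[0,0,0,0,0,0],[0,0,0,0,0,0]]'
```

```text
t: 44.15
eef_pos: [557.7, -307.0, 152.3]
tool_rot: [-1.564, -0.002, -1.569]
force: [0.7, 0.5, -0.6]
width: 1.001
t: 44.75
eef_pos: [558.4, -307.8, 154.1]
tool_rot: [-1.562, -0.003, -1.57]
force: [0.1, 0.5, 0.7]
width: 0.664
t: 45.85
eef_pos: [616.1, -85.6, 195.8]
tool_rot: [-1.582, 0.003, -1.572]
force: [0.3, 0.4, -3.1]
width: 0.66
```

```bash
python3 -m inch '[[-8,6,5,0.012,0,0],[0,10,0,0,0,0],[0,6,0,0,0,0],[0,3,0,0,0,0],[0,0,0,0,0,0],[0,0,0,0,0,0]]'
```

```text
t: 46.45
eef_pos: [619.5, -81.9, 166.6]
tool_rot: [-1.572, 0.003, -1.578]
force: [-0.7, 0.2, -1.8]
width: 0.662
```

```bash
python3 -m inch '[[0,2,2,0,-0.008,0],[0,2,0,0,0,0],[0,2,0,0,0,0],[0,0,0,0,0,0]]' && python3 -m inch '[[0,0,0,0,0,0],[0,0,0,0,0,0],[0,0,0,0,0,0],[0,0,0,0,0,0],[0,-20,0,0,0,0],[0,-30,0,0,0,0],[0,-30,0,0,0,0],[20,-10,-4,0,0,0],[45,0,-7,0,0,0],[45,0,-7,0,0,0],[45,0,-7,0,0,0],[45,0,-7,0,0,0],[45,0,-7,0,0,0],[45,0,-6,0,0,0],[15,0,-3,0,0,0],[5,0,0,0,0,0],[0,0,0,0,0,0],[0,0,0,0,0,0]]' 1; python3 - <<'E'
from h import *
s=snap("top");q=snap("scene")
for c in("red","yellow","green"):
    print(c,"cap top@125",[rect(s,k,125) for k in blobs(cmask(s,c),(255,170,395,275),100)[:2]])
    print("  sc",[rect(q,k,125) for k in blobs(cmask(q,c),(220,200,420,380),100)[:2]])
print("rib",[ (cv2.contourArea(k),rect(s,k,89)) for k in blobs(mask(s,(0,0,130),(180,90,255)),(165,230,210,280))[:1]])
print("lid",[rect(s,k,59) for k in blobs(cmask(s,"blue"),(140,210,230,300))[:1]])
print("picks",s["frame"][306,388])
cv2.imwrite("pics/b1.png",np.hstack([cv2.resize(s["frame"][160:330,150:410,::-1],None,fx=2,fy=2,interpolation=2)[:,:440],cv2.resize(q["frame"][200:370,220:400,::-1],None,fx=2,fy=2,interpolation=2)]))
E
```

```text
t: 46.85
eef_pos: [623.3, -82.2, 166.2]
tool_rot: [-1.568, 0.003, -1.569]
force: [0.8, 0.1, -3.0]
width: 0.662
t: 48.65
eef_pos: [577.9, -401.8, 260.9]
tool_rot: [-1.56, 0.001, -1.564]
force: [-0.4, -0.2, -0.8]
width: 0.998
red cap top@125 [(array([607.2, 110.7]), array([54.6, 55.3]), 0.768)]
  sc [(array([614.9, 111.3]), array([55.1, 64.4]), 0.179), (array([666.8, 115.3]), array([40.4, 60.8]), 1.562)]
yellow cap top@125 [(array([619.3, -76.8]), array([54. , 54.7]), -1.13)]
  sc [(array([621.6, -78.4]), array([53.8, 54.7]), -1.259), (array([683.1, -55.3]), array([25.4, 59.5]), 1.408)]
green cap top@125 []
  sc [(array([504.2,  11.7]), array([54.9, 62.5]), 0.31), (array([569.1,  27.1]), array([41.5, 60.5]), -1.46)]
rib [(169.0, (array([499.3, 333.5]), array([17.3, 55.9]), 0.062))]
lid [(array([499.1, 332. ]), array([110. , 141.7]), 0.065)]
picks [167 192 204]
```

View pics/b1.png

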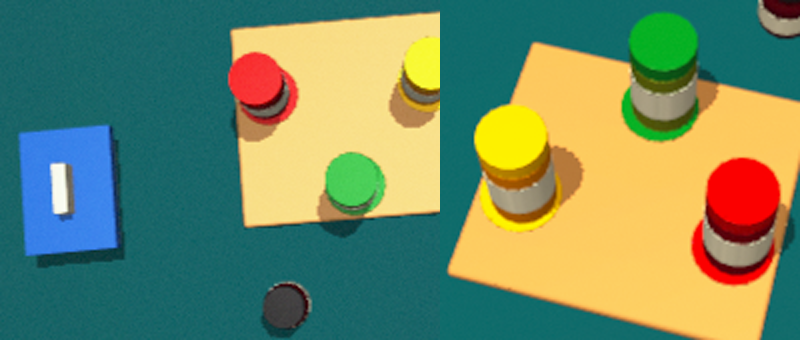

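```bash
python3 -c "
from plant import bot
print(bot.sign_off())"
```

```text
the job is handed in; nothing more can be done
None
```

I set all three jars upright in the side tray, pressed the lid onto the tub, put each jar back on the mat of its cap's colour, and handed the job in at about 49 s. The hand-in reports no verdict, so what follows is from my own checks.

- **Jars:** the last pictures show all three upright and released on their own mats. They measure about 4–6 mm off the mat centres (limit 15 mm), all three a few mm towards +y. The top-view colour mask missed the green cap, so green's position comes from the scene camera only.
- **Lid:** the last top view puts the rib about 3 mm from the tub's centre (limit 8 mm), turned 0.062 rad, the same as the tub. I did not measure its height directly. I take it as fully down because pressing met a hard stop at TCP 133.4 mm (133.7 mm expected) under about 65 N. The lid's size in the picture also fits that height.
- **Force disagreement:** the force reading showed no clear spike when the lid passed the clips. It read between about 0 and -5 N, up to the hard stop.
- **Picks:** the gripper never went near the glass. It stood in place in a picture at about 37 s, and I did not measure it again at the end.

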